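# Lock the control box cover with the slotted cam key

## Robot

A 6-joint arm with a two-finger parallel gripper is mounted at the origin on a cart in front of the work surface, level with it; the furniture and walls round the work are solid. World frame = base frame: x ahead of the robot, y to its left, z up, the work surface at z = 0. Lengths are in m, angles in degrees, forces in N, time in s.
With the tool pointing down it reaches from about 0.325 to 0.85 m from the base axis. Payload 4.4 kg.
Tool frame: the origin (TCP) lies midway between the tips of the shut fingers; the grasp point (between the pads) lies 19 mm behind it (bot.grip_depth is the distance from the TCP to the grasp point, in m); z points along the fingers, y is the line along which they close (so a half turn about z gives the same grasp; the last joint's range is limited). The gripper opens to 94 mm and grips with 3 to 60 N. Pads are 16 mm wide; open, the fingers measure 119 mm over their backs; the gripper's body (75 mm by 177 mm) begins 78 mm behind the grasp point.
Start: joints at [56.866, 11.837, 88.321, -0, 79.842, -8.623], TCP at [0.239, 0.523, 0.205] pointing down, gripper open.
Joint ranges: [-156.59, 156.59], [-49.26, 127.26], [12.9, 141.05], [-63.56, 243.56], [4.71, 150.69], [-161.64, 161.64]. Speed limits (degrees/s): [159.86, 159.86, 180, 180, 180, 180].

## Interface

Orientations are given as [roll, pitch, yaw] about the fixed x, y, z axes, in that order (R = Rz(yaw) Ry(pitch) Rx(roll)).
In Python, from cell import bot, vision gives the robot as it stands.
- The arm moves only by the shell command python3 -m jog 'ROWS' [OPENING] [FORCE]. ROWS is JSON, one flat list of numbers, 4 for each row, row after row: the shift along the tool's x, y, z scaled (see below), then the turn about the tool's z scaled (see below). A call has 1 to 10 rows; each row is the pose to reach, as a shift and turn from the pose commanded when the call began, along the tool's axes at that moment; what a row does not reach only later rows make up. The controller multiplies each number of a shift by 0.15 m and each number of a turn by 90 degrees. A row lasts 1/12 s, in which the tool goes at most 41.7 mm and 7.16 degrees, less where a joint would pass 70% of its speed; a pose out of reach is approached as far as the arm can. A call with a number of a shift or a turn outside -1 to 1 is refused whole. A call with a gripper value outside its range is refused whole. OPENING is the opening, from -1 (shut) to 1 (fully open), set as the call begins (- or left out, the last holds). The fingers move at their own pace and stop on an object; FORCE is the grip in N (left out, the last holds). Time passes only in rows, so rows that repeat a pose let the fingers close. It gives the time, the measured TCP pose, the force, the opening and the grip force at its end, in the units of the state.
- bot.read_state(): the state, without advancing time (a new reading comes with each control period).
- vision.grab_frame(name): name is "scene" or "top"; returns the picture (384x512x3 uint8, red, green, blue); there is no depth.
- vision.calibration(name): a dict with "K" (3x3 intrinsics, pixels), "distortion" ([k1, k2, p1, p2, k3] as OpenCV has them; the pictures are not rectified), "R" (3x3) and "t" (3): a world point X has camera coordinates R X + t. Camera axes: x right, y down, z forward; pixel columns grow to the right and rows downward; lengths in m; the calibration is good to about 2 mm. A picture is of the moment at which its call begins. calibration takes no time and is no camera call.
- bot.job_done(): hands the job in; it is judged then, once.
The state is a dict: "clock": time; "qpos": joint angles; "qd": joint speeds; "effort": joint torques, N m; "tool_pos": TCP position; "eef_rot": TCP orientation; "wrist_force": force on the tool from outside, world axes, zero at the start; "torque": the same for the moment, N m; "grip_width": finger opening in m; "grasp_force": force on a finger pad.
Only numpy, scipy, OpenCV 4.12 (cv2) and the standard library are available. Lean on these libraries where they do the work, as an engineer would, in place of code of your own. Each camera call takes 0.05 s, during which the arm holds its last target. There are 200 camera calls.

## Task

Take the slotted-cam key from its stand, set its blade in the slot of the raised cam on the control box and, keeping it gently pressed down, turn the cam clockwise, up to a quarter turn, until it drops flush into its seat. Use only the key on the cam, don't force it against its stop, then put the key back upright in its stand and leave the other things alone.

Things in the scene. Friction and masses are not known exactly. Their poses are not given: they have to be found in the camera images.
- control_box: grey control box 120 x 150 x 48 mm with an aluminium cover (124 x 154 mm), fixed to the worktop; origin on the worktop under its centre, z up. Round the cam, in the middle of the cover, stands a fixed dark steel collar, outer diameter 52, inner 37, its top 58 mm above the worktop.
- cam_slot (a point): centre of the slotted top of the cam, a steel disc of 35 mm diameter inside the collar; x along the slot, z up. Slot 22 mm long (closed ends), 5 wide, 7 deep, mouth chamfered 1.2 mm; it takes the blade either way round. This face is 62 mm above the worktop at the start (4 mm proud of the collar), 58 mm when seated (flush).
- cam (a joint): turn of the cam, rad, grows clockwise seen from above; 0: slot along the box's x axis; starts between 0 and 0.1. Turning takes about 0.04 N m plus rubbing under the press. The seat is at a hidden angle between 0.8 and 1.5 (play +-0.055); a hard stop just past it blocks further turning: ease off at about 0.16 N m.
- cam_drop (a joint): how far the cam has gone down, m: 0 at the start, 0.004 seated. It rests on an inner ledge until the seat angle is reached; there it must be pressed down (3.5 N of slide friction plus the blade's rubbing; 7 to 12 N does it) and stays down, locked against turning, if the blade is unloaded (turned back about 0.06 rad) before it is drawn out.
- key: loose key, 80 g, 100 mm tall; origin at the middle of the blade's lower end, z up, x along the blade's width. Blade 18 mm (x) by 3 mm (y), lowest 3 mm thinned to 2, z 0 to 15 mm; shank 13 mm diameter to z 38; collar disc 34 mm diameter, z 38 to 44; grey flat-sided handle 30 (x) by 18 (y), z 44 to 100. Stands upright, collar on the stand's top, blade's end 7 mm above the worktop.
- key_stand: grey block 64 x 64 x 45 mm, fixed to the worktop, with an upright round through-hole of 23 mm diameter in its middle; origin on the worktop under its centre.
- stand_hole (a point): centre of the mouth of the stand's hole, 45 mm above the worktop.
- evaporating_dish: bystander: white porcelain dish, 69 mm across, 29 mm tall; origin under its centre.
- crucible: bystander: white porcelain crucible, 45 mm across, 39 mm tall; origin under its centre.
- marker: bystander: white and blue marker, 135 mm long, 17 mm thick, lying; origin under its centre.
Not all that is in view belongs to the job. Leave any orange or yellow look-alike of the key alone. Leave any orange look-alike of the key_stand alone.

How it is judged:
By the outcome, as a careful person would: the job done as asked, in the order asked, and still so for the second after the job is handed in, with the robot touching nothing.
It also fails if it takes over 64 s, if anything falls off the work surface, if the arm or the gripper's body presses on something with over 40 N, if the wrist force passes 120 N, or if a joint passes its speed limit or range.

## Working session

There is one attempt and no reset: what is moved stays moved. The work goes in short steps, Python scripts to look and compute and a shell command to move; the robot and the scene stay as the last step left them, time stands still between calls to the robot, and variables do not carry over. Pictures are saved under pics/ and viewed, at most 10 in all, crops included, and the job is handed in when it is done.

```bash
ls; mkdir -p pics
python3 - <<'E'
from cell import bot, vision
import cv2
s=bot.read_state();print(s)
for n in("scene","top"):
    f=vision.grab_frame(n);cv2.imwrite(f"pics/{n}0.png",cv2.resize(f[:,:,::-1],(800,600),interpolation=cv2.INTER_CUBIC))
    c=vision.calibration(n);print(n,c)
E
```

```text
pics
{'clock': 0.0, 'qpos': array([ 5.68670938e+01,  1.18844228e+01,  8.84042270e+01, -1.91601373e-03,
        7.98421201e+01, -8.62251493e+00]), 'qd': array([ 0.00113545, -0.03910716,  0.0473702 , -0.11071737,  0.00839524,
       -0.05313303]), 'effort': array([-1.82951940e-04, -3.70867503e+01, -2.81420946e+01,  6.97613857e-02,
        3.59616720e-02, -1.82772092e-04]), 'tool_pos': array([0.2381101 , 0.52248849, 0.20429385]), 'eef_rot': array([-1.79870425e+02, -1.77416202e-02,  1.55489929e+02]), 'wrist_force': array([0.68939828, 0.01814906, 0.67277691]), 'torque': array([ 0.02189769, -0.00621658,  0.04480541]), 'grasp_force': 0.0, 'grip_width': 0.09341639009172069}
scene {'K': array([[469.49732974,   0.        , 259.47170496],
       [  0.        , 469.49732974, 192.16708854],
       [  0.        ,   0.        ,   1.        ]]), 'distortion': array([-0.01837875,  0.        ,  0.        ,  0.        ,  0.        ]), 'R': array([[-0.88271747, -0.46963737,  0.01583072],
       [-0.3141934 ,  0.56482792, -0.76305435],
       [ 0.34941721, -0.67853531, -0.64614043]]), 't': array([0.47797849, 0.21926809, 1.39038881])}
top {'K': array([[408.22362612,   0.        , 258.88360888],
       [  0.        , 408.22362612, 192.17082611],
       [  0.        ,   0.        ,   1.        ]]), 'distortion': array([0.04502152, 0.        , 0.        , 0.        , 0.        ]), 'R': array([[-0.02012034, -0.99979123,  0.00355939],
       [-0.98244296,  0.01911052, -0.18558186],
       [ 0.1854751 , -0.00723087, -0.98262236]]), 't': array([-0.00338772,  0.53814336,  1.08027166])}
```

View pics/top0.png

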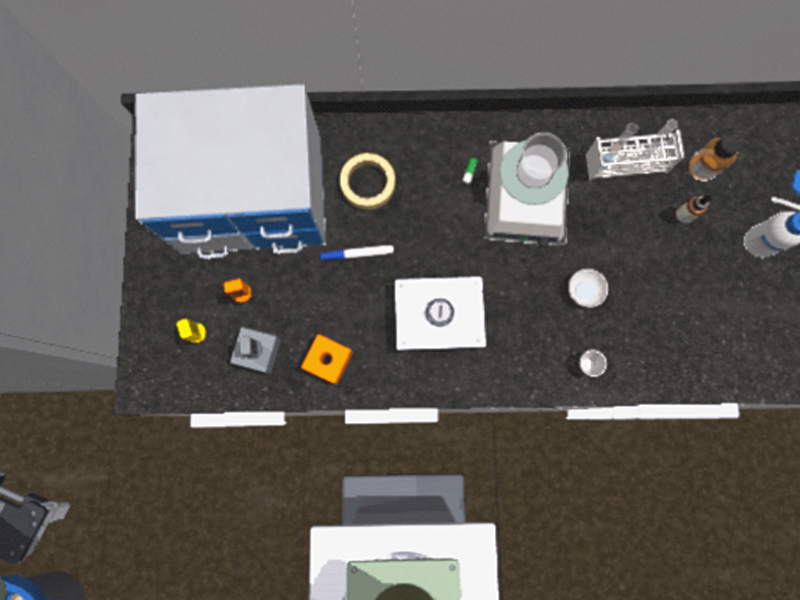

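View pics/scene0.png

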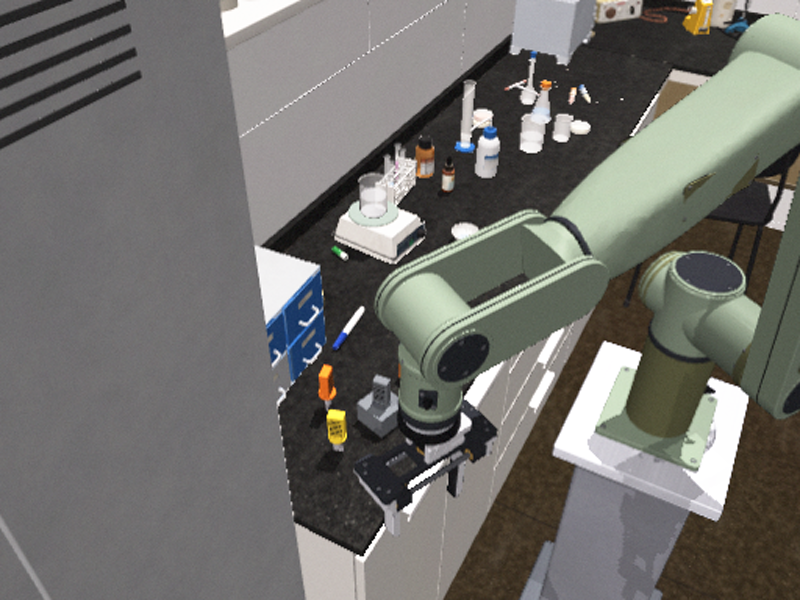

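The top view shows the grey stand with the key at about (255,350), the box's cam at (440,312), and the orange and yellow look-alikes at (237,290), (190,330) and (327,358). The scene view shows the grey key at (380,395). Next I'll measure these on zoomed crops.

```bash
cat > h.py <<'E'
import cv2,numpy as np
from cell import bot,vision
def ray(cam,uv,z):
    c=vision.calibration(cam);K,d,R,t=[np.array(c[k],float) for k in("K","distortion","R","t")]
    p=cv2.undistortPoints(np.array(uv,float).reshape(-1,1,2),K,d).reshape(-1,2)
    r=np.c_[p,np.ones(len(p))]@R; o=-R.T@t
    return o+r*((z-o[2])/r[:,2])[:,None]
def proj(cam,X):
    c=vision.calibration(cam);K,d,R,t=[np.array(c[k],float) for k in("K","distortion","R","t")]
    return cv2.projectPoints(np.array(X,float).reshape(-1,3),cv2.Rodrigues(R)[0],t,K,d)[0].reshape(-1,2)
def crop(f,x,y,w,h,s): return cv2.resize(f[y:y+h,x:x+w,::-1],None,fx=s,fy=s,interpolation=cv2.INTER_CUBIC)
E
python3 - <<'E'
from h import *
f=vision.grab_frame("top")
a=crop(f,140,200,50,45,8);b=crop(f,245,170,72,60,8)
c=crop(vision.grab_frame("scene"),220,225,45,60,8)
H=np.zeros((600,800,3),np.uint8)
H[:360,:400]=a; H[:480-0,:0]=0
H2=crop(f,258,185,46,30,8);H[360:600,:368]=H2
H[:480,400:760]=c
cv2.imwrite("pics/z1.png",H)
# box cover corners guess
print(ray("top",[[253,178.5],[310,177.5],[311,221.5],[254,223]],.048))
print(ray("top",[[281.3,199.8]],.062),ray("top",[[163.2,224]],.045))
E
```

```text
[[ 0.5775888   0.00159489  0.048     ]
 [ 0.57734478 -0.1576706   0.048     ]
 [ 0.45396614 -0.15503094  0.048     ]
 [ 0.45286507  0.0010319   0.048     ]]
[[ 0.51338577 -0.07473582  0.062     ]] [[0.45556122 0.2491673  0.045     ]]
```

View pics/z1.png

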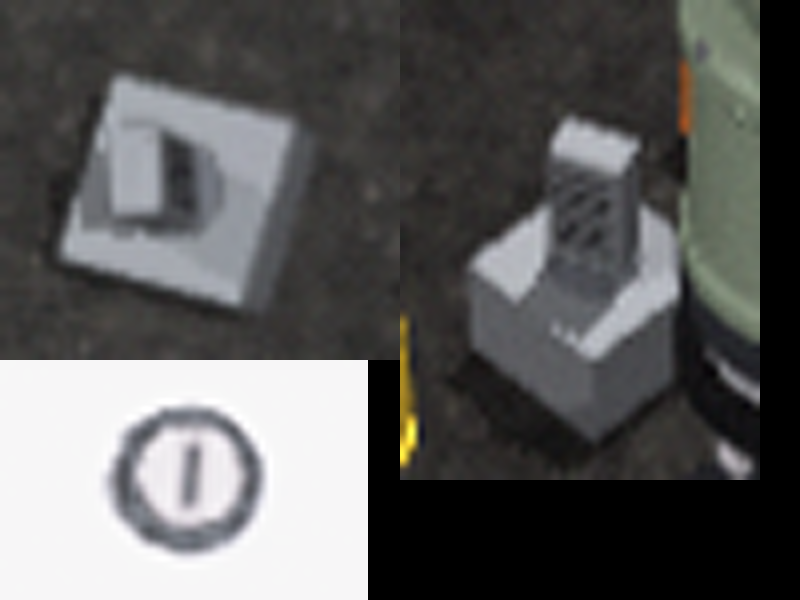

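```bash
cat > m.py <<'E'
from h import *
f=vision.grab_frame("top").astype(float); g=f.mean(2)
o=lambda p,x,y:[[x+(a+.5)/8-.5,y+(b+.5)/8-.5] for a,b in p]
S=ray("top",o([(115,72),(300,120),(243,305),(60,258)],140,200),.045)[:,:2]
print("stand",S,S.mean(0),np.linalg.norm(np.diff(S[[0,1,2,3,0]],axis=0),axis=1))
Hn=ray("top",o([(108,128),(160,124),(164,215),(113,218)],140,200),.107)[:,:2]
print("handle",Hn,Hn.mean(0))
# slot: dark pixels within disc
c=np.array([281.3,199.8]);yy,xx=np.mgrid[190:211,272:292]
sub=g[190:211,272:292];w=np.clip(190-sub,0,None)*(np.hypot(xx-c[0],yy-c[1])<5.2)
P=ray("top",np.c_[xx.ravel(),yy.ravel()],.062)[:,:2];w=w.ravel();m=w@P/w.sum()
C=np.cov(P.T,aweights=w);e,v=np.linalg.eigh(C);print("slot",m,np.sqrt(e*12),np.degrees(np.arctan(v[1,1]/v[0,1])))
# collar ring dark centroid at z .058
w=np.clip(150-sub,0,None)*(np.hypot(xx-c[0],yy-c[1])>5.6);w=w.ravel()
P=ray("top",np.c_[xx.ravel(),yy.ravel()],.055)[:,:2];print("ring",w@P/w.sum())
# cover: bright blob
mask=(g>200).astype(np.uint8);n,l,st,ce=cv2.connectedComponentsWithStats(mask)
k=l[190,262];r=cv2.findContours((l==k).astype(np.uint8),0,1)[0][0]
B=cv2.minAreaRect(ray("top",r.reshape(-1,2),.048)[:,:2].astype(np.float32)*1000);print("cover",B)
# colored look-alikes
print("yellow",ray("top",[[121,211]],.1),"orange",ray("top",[[152,186]],.1),"ostand",ray("top",[[209,229]],.045))
E
python3 m.py
```

```text
stand [[0.4987149  0.27553698]
 [0.48076613 0.21193198]
 [0.41788085 0.23003086]
 [0.43518315 0.29225735]] [0.45813626 0.25243929] [0.06608898 0.06543797 0.0645872  0.06569516]
handle [[0.47097289 0.26163792]
 [0.47192754 0.24494601]
 [0.44236081 0.24288707]
 [0.44174583 0.25918127]] [0.45675177 0.25216307]
slot [ 0.51629843 -0.07529154] [0.00467389 0.01998903] -6.205267622965892
ring [ 0.51359367 -0.07202915]
cover ((516.11328125, -75.04412841796875), (124.89131927490234, 154.86614990234375), 0.7348926663398743)
yellow [[0.48565715 0.34667446 0.1       ]] orange [[0.55069222 0.26842513 0.1       ]] ostand [[0.4392434 0.1242672 0.045    ]]
```

```bash
cat > g.py <<'E'
import sys,numpy as np
# cur x y z yaw -> target x y z yaw ; numbers for jog
v=list(map(float,sys.argv[1:]));a,b=np.array(v[:4]),np.array(v[4:])
p=np.radians(a[3]);d=b-a
print(np.round([(d[0]*np.cos(p)+d[1]*np.sin(p))/.15,(d[0]*np.sin(p)-d[1]*np.cos(p))/.15,-d[2]/.15,-d[3]/90],4))
E
python3 -m jog '[-0.2,-0.1,0,-0.05, -0.45,-0.22,0,-0.13, -0.7,-0.35,0,-0.21, -0.9,-0.45,0,-0.28, -1,-0.5,0,-0.317, -1,-0.5,0,-0.317]' -0.2 30
python3 - <<'E'
import numpy as np
p=np.radians(155.49);x=.239-.15*np.cos(p)-.075*np.sin(p);y=.523-.15*np.sin(p)+.075*np.cos(p);print(x,y)
E
```

```text
clock: 0.75
tool_pos: [0.3463, 0.3897, 0.2054]
eef_rot: [-179.9, 0.1, -176.1]
wrist_force: [-0.1, 1.2, 0.0]
grip_width: 0.0574
grasp_force: 0.0
0.34436942781827723 0.3925305258642894
```

```bash
python3 g.py .3444 .3925 .205 184.02 .4572 .2523 .150 184.0; python3 -m jog '[0,0,0,0]'
```

```text
[-6.846e-01 -9.851e-01  3.667e-01  2.000e-04]
clock: 0.83
tool_pos: [0.3444, 0.3921, 0.2055]
eef_rot: [180.0, -0.0, -176.2]
wrist_force: [-0.4, -0.6, -0.6]
grip_width: 0.0508
grasp_force: 0.0
```

```bash
python3 -m jog '[-0.1,-0.15,0,0, -0.25,-0.36,0,0, -0.4,-0.58,0.05,0, -0.55,-0.79,0.15,0, -0.65,-0.93,0.25,0, -0.685,-0.985,0.35,0, -0.685,-0.985,0.367,0, -0.685,-0.985,0.367,0, -0.685,-0.985,0.367,0]'
python3 - <<'E'
from h import *
H=np.zeros((560,800,3),np.uint8)
H[:560,:400]=crop(vision.grab_frame("top"),145,190,50,70,8)
H[:560,400:]=crop(vision.grab_frame("scene"),215,220,50,70,8)
cv2.imwrite("pics/z2.png",H); print(bot.read_state()["tool_pos"])
E
```

```text
clock: 1.58
tool_pos: [0.4561, 0.2541, 0.1507]
eef_rot: [180.0, -0.0, -175.9]
wrist_force: [-0.4, -0.2, 0.6]
grip_width: 0.0378
grasp_force: 0.0
[0.4566785  0.25423066 0.15152266]
```

View pics/z2.png

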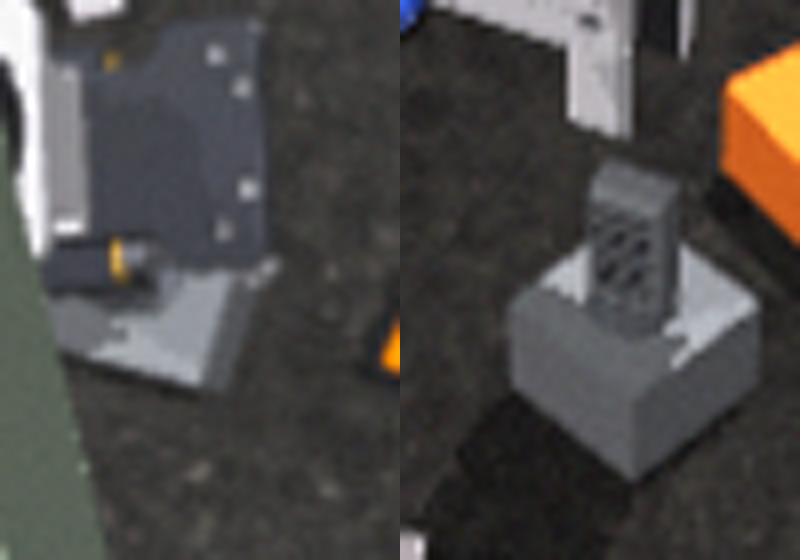

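The picture shows the left finger above the key and the handle clear in the scene view, with its top at about (600–680, 160–208) in the crop. I'll cross-check the key and stand positions in that view.

```bash
python3 - <<'E'
from h import *
o=lambda p:[[215+(a-400+.5)/8-.5,220+(b+.5)/8-.5] for a,b in p]
P=ray("scene",o([(605,158),(682,180),(668,208),(590,193)]),.107)[:,:2];print(P,P.mean(0))
print(ray("scene",o([(511,303),(758,300),(637,377)]),.045)[:,:2])
E
python3 g.py .4572 .2523 .15 184 .4572 .2523 .058 184
```

```text
[[0.47057355 0.25190276]
 [0.44185263 0.24815335]
 [0.43965546 0.26213233]
 [0.466777   0.2689866 ]] [0.45471466 0.25779376]
[[0.49465448 0.27891437]
 [0.41780252 0.23496109]
 [0.43813584 0.28727749]]
[-0.      0.      0.6133 -0.    ]
```

```bash
python3 -m jog '[0,0,0.1,0, 0,0,0.25,0, 0,0,0.4,0, 0,0,0.52,0, 0,0,0.58,0, 0,0,0.61,0, 0,0,0.61,0, 0,0,0.61,0]'; python3 -m jog '[0,0,0,0, 0,0,0,0, 0,0,0,0, 0,0,0,0]' -1 10;  python3 -m jog '[0,0,0,0, 0,0,0,0, 0,0,0,0, 0,0,0,0]' -1 40
```

```text
clock: 2.35
tool_pos: [0.4576, 0.2532, 0.06]
eef_rot: [180.0, 0.1, -175.9]
wrist_force: [-0.1, 0.1, 0.2]
grip_width: 0.0377
grasp_force: 0.0
clock: 2.68
tool_pos: [0.4576, 0.2531, 0.0599]
eef_rot: [179.9, 0.1, -176.0]
wrist_force: [-0.1, 0.1, 2.0]
grip_width: 0.0182
grasp_force: 10.0
clock: 3.02
tool_pos: [0.4577, 0.2531, 0.0599]
eef_rot: [179.9, 0.1, -176.0]
wrist_force: [0.3, 1.4, 5.1]
grip_width: 0.0179
grasp_force: 40.0
```

```bash
python3 -m jog '[0,0,-0.03,0, 0,0,-0.1,0, 0,0,-0.2,0, 0,0,-0.32,0, 0,0,-0.42,0, 0,0,-0.5,0, 0,0,-0.52,0, 0,0,-0.52,0, 0,0,-0.52,0]'
python3 - <<'E'
from h import *
H=np.zeros((560,800,3),np.uint8)
H[:560,:400]=crop(vision.grab_frame("top"),145,190,50,70,8)
H[:560,400:]=crop(vision.grab_frame("scene"),215,200,50,70,8)
cv2.imwrite("pics/z3.png",H); s=bot.read_state();print(s["tool_pos"],s["wrist_force"],s["torque"],s["grip_width"])
E
python3 g.py .4572 .2523 .1365 184 .5162 -.0752 .1365 174
```

```text
clock: 3.77
tool_pos: [0.4562, 0.2522, 0.1364]
eef_rot: [-180.0, -0.1, -176.0]
wrist_force: [-0.1, -1.2, -0.9]
grip_width: 0.0179
grasp_force: 40.0
[0.45578469 0.25208432 0.13568004] [-0.22271365 -0.16487014 -0.95663381] [0.0054392  0.07746822 0.03246109] 0.017545157574008555
[-0.2401 -2.2055 -0.      0.1111]
```

View pics/z3.png

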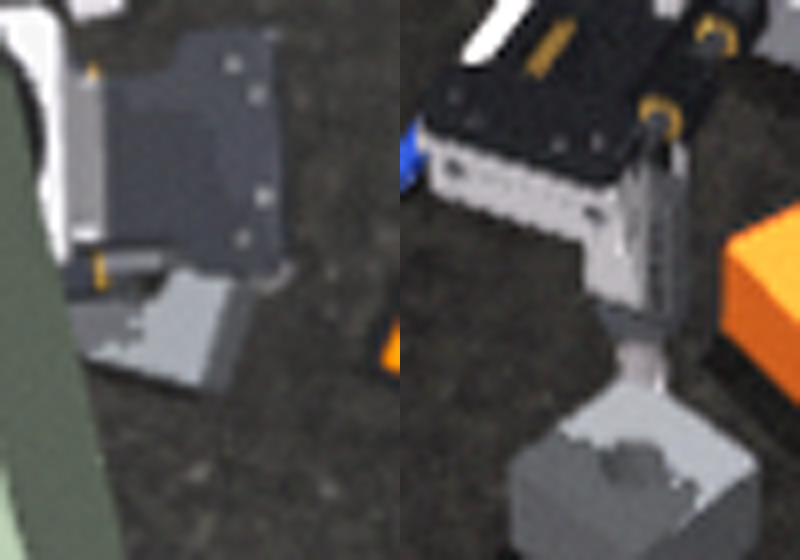

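Picture 3 shows the key held upright below the fingers, with the shank at about (642,360), and the stand's hole empty at (635,463). Moving to the box.

```bash
python3 -m jog '[-0.01,-0.1,0,0, -0.03,-0.3,0,0, -0.055,-0.5,0,0, -0.08,-0.735,0,0, -0.1,-0.9,0,0, -0.11,-1,0,0]'; python3 -m jog '[-0.02,-0.2,0,0.02, -0.05,-0.45,0,0.05, -0.08,-0.7,0,0.08, -0.1,-0.9,0,0.1, -0.12,-1,0,0.108]'
python3 - <<'E'
import numpy as np
p=np.radians(184);d=.15*np.array([-.23,-2]);print(.4572+d[0]*np.cos(p)+d[1]*np.sin(p), .2523+d[0]*np.sin(p)-d[1]*np.cos(p))
E
```

```text
clock: 4.37
tool_pos: [0.4833, 0.1015, 0.1358]
eef_rot: [-179.9, -0.1, -176.1]
wrist_force: [-0.1, -0.4, -1.0]
grip_width: 0.0178
grasp_force: 40.0
clock: 4.78
tool_pos: [0.5118, -0.0477, 0.1359]
eef_rot: [-179.9, -0.1, 174.1]
wrist_force: [0.2, -0.6, -0.0]
grip_width: 0.0176
grasp_force: 40.0
0.5125429018572015 -0.044562616733774874
```

```bash
python3 g.py .5125 -.0446 .1365 174.28 .5162 -.0752 .1365 174.28; python3 -m jog '[-0.02,-0.1,0,0, -0.04,-0.18,0,0, -0.045,-0.2,0,0, -0.045,-0.2,0,0, -0.045,-0.2,0,0, -0.045,-0.2,0,0]'
python3 - <<'E'
from h import *
f=vision.grab_frame("scene");cv2.imwrite("pics/s4.png",f[:,:,::-1])
u=proj("scene",[[.5162,-.0752,.062]])[0];print(u)
x,y=int(u[0])-40,int(u[1])-50
cv2.imwrite("pics/z4.png",crop(f,x,y,80,75,8));print(x,y,bot.read_state()["tool_pos"])
E
```

```text
[-0.0449 -0.2005 -0.     -0.    ]
clock: 5.28
tool_pos: [0.5156, -0.0738, 0.1366]
eef_rot: [180.0, -0.0, 174.4]
wrist_force: [-0.2, -0.7, -0.8]
grip_width: 0.018
grasp_force: 40.0
[276.87049452 182.46030057]
236 132 [ 0.51567952 -0.07379535  0.13669085]
```

View pics/z4.png

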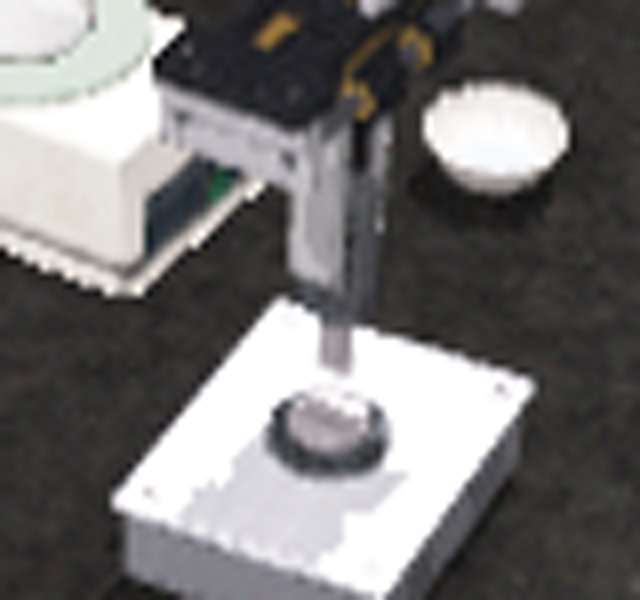

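The picture shows the key's shank at about (337,345) in the crop, just above the cam, whose ring is centred at (328,433).

Run:
```python
from h import *
p=proj("scene",[[.5162,-.0752,z] for z in(.062,.058,.048,.0845,.0995,.110,.1225)])
print((p-[236,132]+.5)*8-.5)
f=cv2.imread("pics/s4.png").mean(2)
for r in range(168,182): print(r,f[r,268:288].astype(int))
```

```text
[[330.46395617 407.18240453]
 [330.08698687 414.54474523]
 [329.14983308 432.84606258]
 [332.60717322 365.31752421]
 [334.05781361 336.97433604]
 [335.08385063 316.92386735]
 [336.31686544 292.82503462]]
168 [ 46  48  48  56  53  72  87  79  76  90 105  76  83  74  64  47  53  53
  47  49]
169 [ 43  51 138 185  86  66  85  80  67  77  81  80  85  64  59  46  54  53
  50  49]
170 [ 53 133 249 251 224 230  93  78  82  84  71  75  80  58  61  49  50  54
  50  48]
171 [100 248 255 249 250 254 236 192  84  87  84  88  74  58  56  54  57  54
  57  52]
172 [243 255 255 251 248 253 255 254 119 111 102 104 110  86  65  56  57  60
  60  52]
173 [255 255 255 255 255 255 255 255 167 150 146 136 243 237 232 114  86  62
  49  47]
174 [255 255 255 255 255 255 255 252 163 165 148 147 255 255 255 242 236 230
 179 116]
175 [255 255 255 255 255 255 255 245 158 163 150 149 254 255 255 255 255 255
 253 245]
176 [255 255 255 255 255 255 255 238 161 160 145 154 240 255 255 255 255 255
 255 255]
177 [255 255 255 255 255 255 255 241 185 164 148 171 241 255 255 255 255 255
 255 255]
178 [255 255 255 255 255 255 255 254 248 226 190 195 253 255 255 255 255 255
 255 255]
179 [255 255 255 255 255 255 255 254 254 251 241 247 254 255 255 255 255 255
 255 255]
180 [255 255 255 255 254 253 245 234 242 240 248 253 254 255 255 255 255 255
 255 255]
181 [255 255 255 253 211 167 195 229 240 249 242 210 227 247 254 255 255 255
 255 255]
```

```bash
python3 -m jog '[-0.007,-0.003,0.04,0, -0.007,-0.003,0.09,0, -0.007,-0.003,0.12,0, -0.007,-0.003,0.135,0, -0.007,-0.003,0.135,0]'; python3 -m jog '[0,0,0.01,0, 0,0,0.02,0, 0,0,0.027,0, 0,0,0.027,0]'
python3 - <<'E'
from h import *
s=bot.read_state();print(s["tool_pos"],s["wrist_force"],s["torque"])
E
```

```text
clock: 5.75
tool_pos: [0.516, -0.075, 0.1154]
eef_rot: [180.0, -0.1, 174.3]
wrist_force: [-0.0, -1.1, -0.4]
grip_width: 0.0177
grasp_force: 40.0
clock: 6.08
tool_pos: [0.5178, -0.075, 0.1135]
eef_rot: [179.9, 0.1, 174.3]
wrist_force: [-0.2, 2.2, 1.8]
grip_width: 0.0178
grasp_force: 40.0
[ 0.51780204 -0.07498834  0.11352021] [-0.22335492  2.17133735  1.75000767] [ 0.56944971 -0.01979432 -0.03752346]
```

```bash
python3 -m jog '[0,0.006,0,0, 0,0.006,0.007,0, 0,0.006,0.013,0, 0,0.006,0.013,0]';python3 -m jog '[0,0,0.006,0, 0,0,0.013,0, 0,0,0.013,0]'
python3 - <<'E'
from h import *
s=bot.read_state();print(s["tool_pos"],s["wrist_force"],s["torque"])
E
```

```text
clock: 6.42
tool_pos: [0.5175, -0.0739, 0.1105]
eef_rot: [179.9, 0.1, 174.3]
wrist_force: [1.1, 3.5, -0.8]
grip_width: 0.0181
grasp_force: 40.0
clock: 6.67
tool_pos: [0.5168, -0.0738, 0.1082]
eef_rot: [179.9, -0.0, 174.3]
wrist_force: [0.2, 4.2, 1.0]
grip_width: 0.018
grasp_force: 40.0
[ 0.51676103 -0.07380462  0.10820017] [0.18451297 4.15069386 1.04200753] [ 1.03239463 -0.26115566  0.02745487]
```

```bash
python3 -m jog '[0,0.007,0,0, 0,0.007,0,0, 0,0.007,0,0]';python3 -m jog '[0,0,0.006,0, 0,0,0.012,0, 0,0,0.012,0]'
python3 - <<'E'
from h import *
s=bot.read_state();print(s["tool_pos"],s["wrist_force"],s["torque"])
E
```

```text
clock: 6.92
tool_pos: [0.5168, -0.0736, 0.1083]
eef_rot: [-180.0, -0.0, 174.3]
wrist_force: [0.9, 1.8, -1.7]
grip_width: 0.018
grasp_force: 40.0
clock: 7.17
tool_pos: [0.517, -0.0736, 0.1075]
eef_rot: [-180.0, -0.0, 174.3]
wrist_force: [-1.5, 2.5, 4.6]
grip_width: 0.0177
grasp_force: 40.0
[ 0.51698613 -0.07360483  0.10749614] [-1.54620833  2.46790958  4.6067676 ] [ 6.34878315e-01  3.43881937e-01 -3.11970583e-05]
```

```bash
python3 -m jog '[0,0.003,0.003,0, 0,0.003,0.006,0, 0,0.003,0.006,0]'; python3 -m jog '[0,0,0,0.02, 0,0,0,0.04, 0,0,0,0.06, 0,0,0,0.06]'
python3 - <<'E'
from h import *
s=bot.read_state();print(s["tool_pos"],s["wrist_force"],s["torque"],s['eef_rot'])
E
```

```text
clock: 7.42
tool_pos: [0.5171, -0.0735, 0.1073]
eef_rot: [-179.9, -0.0, 174.3]
wrist_force: [-3.1, 1.8, 8.1]
grip_width: 0.0181
grasp_force: 40.0
clock: 7.75
tool_pos: [0.5173, -0.0732, 0.1074]
eef_rot: [-180.0, 0.0, 168.8]
wrist_force: [-1.8, 3.5, 7.3]
grip_width: 0.018
grasp_force: 40.0
[ 0.51733318 -0.0732324   0.10735189] [-1.8484341   3.50295838  7.33072332] [ 0.72487546  0.70197034 -0.00554458] [-1.79977261e+02  1.54764011e-02  1.68843654e+02]
```

```bash
cat > s.py <<'E'
from cell import bot
import numpy as np
s=bot.read_state();print("tq",np.round(s["torque"],3),"F",np.round(s["wrist_force"],1),"z %.4f"%s["tool_pos"][2],"yaw %.2f"%s["eef_rot"][2],"w %.4f"%s["grip_width"])
E
python3 -m jog '[0,0,0,0.03, 0,0,0,0.06, 0,0,0,0.09, 0,0,0,0.12, 0,0,0,0.12]'|sed -n 2p; python3 s.py;python3 -m jog '[0,0,0,0.03, 0,0,0,0.06, 0,0,0,0.09, 0,0,0,0.12, 0,0,0,0.12]'|sed -n 2p; python3 s.py
```

```text
tool_pos: [0.5173, -0.0735, 0.1073]
tq [0.56  0.635 0.119] F [-2.6  2.2  7.5] z 0.1073 yaw 158.03 w 0.0178
tool_pos: [0.5171, -0.0739, 0.1073]
tq [0.289 0.768 0.082] F [-3.2  1.5  7.8] z 0.1073 yaw 147.24 w 0.0179
```

```bash
python3 -m jog '[0,0,0.002,0.03, 0,0,0.002,0.06, 0,0,0.002,0.09, 0,0,0.002,0.12, 0,0,0.002,0.14, 0,0,0.002,0.14]'|sed -n 2p; python3 s.py;for i in 1; do python3 -m jog '[0,0,0,0.015, 0,0,0,0.03, 0,0,0,0.03]'|sed -n 2p; python3 s.py; done
python3 -m jog '[0,0,0,0.015, 0,0,0,0.03, 0,0,0,0.03]'|sed -n 2p; python3 s.py
```

```text
tool_pos: [0.5168, -0.0744, 0.1072]
tq [0.021 1.069 0.033] F [-4.6 -0.1  8.9] z 0.1072 yaw 134.68 w 0.0179
tool_pos: [0.5167, -0.0744, 0.1072]
tq [-0.013  1.132  0.052] F [-3.7  0.2  9. ] z 0.1072 yaw 131.99 w 0.0181
tool_pos: [0.5166, -0.0745, 0.1071]
tq [-0.063  1.099  0.076] F [-3.6  0.7  8.4] z 0.1071 yaw 129.29 w 0.0179
```

```bash
python3 -m jog '[0.002,-0.003,0,0.015, 0.002,-0.003,0,0.03, 0.002,-0.003,0,0.03]'|sed -n 2p; python3 s.py
python3 -m jog '[0,0,0,0.015, 0,0,0,0.03, 0,0,0,0.03]'|sed -n 2p; python3 s.py
python3 -m jog '[0,0,0,0.015, 0,0,0,0.03, 0,0,0,0.03]'|sed -n 2p; python3 s.py
```

```text
tool_pos: [0.5164, -0.0746, 0.1071]
tq [-0.003  0.902  0.101] F [-3.5  0.1  7.6] z 0.1071 yaw 126.59 w 0.0176
tool_pos: [0.5163, -0.0746, 0.1068]
tq [-0.111  0.824 -0.026] F [-2.9 -1.   6.6] z 0.1068 yaw 123.89 w 0.0173
tool_pos: [0.5162, -0.0747, 0.106]
tq [-0.647  0.691  0.028] F [-2.2 -2.   2.6] z 0.1060 yaw 121.20 w 0.0175
```

```bash
python3 -m jog '[0,0,0.004,0, 0,0,0.008,0, 0,0,0.008,0]'|sed -n 2p; python3 s.py
python3 -m jog '[0,0,0.004,0, 0,0,0.007,0, 0,0,0.007,0]'|sed -n 2p; python3 s.py
```

```text
tool_pos: [0.5162, -0.0745, 0.1044]
tq [-1.157  0.802  0.037] F [-3.4 -4.1  2.9] z 0.1044 yaw 121.24 w 0.0175
tool_pos: [0.5163, -0.0745, 0.1038]
tq [-1.071  1.03   0.04 ] F [-3.8 -4.   5.4] z 0.1038 yaw 121.24 w 0.0182
```

```bash
python3 -m jog '[0,-0.004,0.003,0, 0,-0.004,0.006,0, 0,-0.004,0.006,0]'|sed -n 2p; python3 s.py
python3 -m jog '[0,-0.002,0.003,0, 0,-0.002,0.005,0, 0,-0.002,0.005,0]'|sed -n 2p; python3 s.py
```

```text
tool_pos: [0.5163, -0.0746, 0.1037]
tq [-0.83   1.174  0.012] F [-4.5 -3.1  8.9] z 0.1037 yaw 121.24 w 0.0181
tool_pos: [0.5163, -0.0746, 0.1036]
tq [-0.669  1.375  0.024] F [-5.6 -2.8 12.5] z 0.1036 yaw 121.24 w 0.0180
```

```bash
python3 -m jog '[0,-0.003,0,-0.01, 0,-0.003,0,-0.02, 0,-0.003,0,-0.03, 0,-0.003,0,-0.03]'|sed -n 2p; python3 s.py
python3 -m jog '[0,0,0,0.015, 0,0,0,0.03, 0,0,0,0.03]'|sed -n 2p; python3 s.py
```

```text
tool_pos: [0.5166, -0.0746, 0.1036]
tq [-0.445  0.985  0.021] F [-4.3 -2.  10.1] z 0.1036 yaw 123.95 w 0.0179
tool_pos: [0.5164, -0.0746, 0.1036]
tq [-0.506  1.022 -0.002] F [-5.1 -2.4 10.3] z 0.1036 yaw 121.19 w 0.0178
```

```bash
python3 -m jog '[0,-0.004,0,-0.01, 0,-0.007,0.003,-0.02, 0,-0.007,0.003,-0.025, 0,-0.007,0.003,-0.025]'|sed -n 2p; python3 s.py
```

```text
tool_pos: [0.5165, -0.0747, 0.1036]
tq [-0.157  0.711  0.004] F [-2.8 -0.7 11.7] z 0.1036 yaw 123.47 w 0.0178
```

```bash
python3 -m jog '[0,0,-0.008,0, 0,0,-0.016,0, 0,0,-0.024,0, 0,0,-0.035,0, 0,0,-0.05,0, 0,0,-0.07,0, 0,0,-0.1,0, 0,0,-0.18,0, 0,0,-0.25,0, 0,0,-0.25,0]'; python3 s.py
python3 - <<'E'
from h import *
f=vision.grab_frame("scene");cv2.imwrite("pics/s5.png",f[:,:,::-1])
cv2.imwrite("pics/z5.png",crop(f,246,147,60,55,10))
E
```

```text
clock: 13.08
tool_pos: [0.5169, -0.075, 0.1423]
eef_rot: [179.8, 0.3, 123.5]
wrist_force: [0.7, -1.0, -0.9]
grip_width: 0.0181
grasp_force: 40.0
tq [-0.062 -0.066  0.003] F [ 0.7 -1.  -0.9] z 0.1423 yaw 123.45 w 0.0181
```

View pics/z5.png

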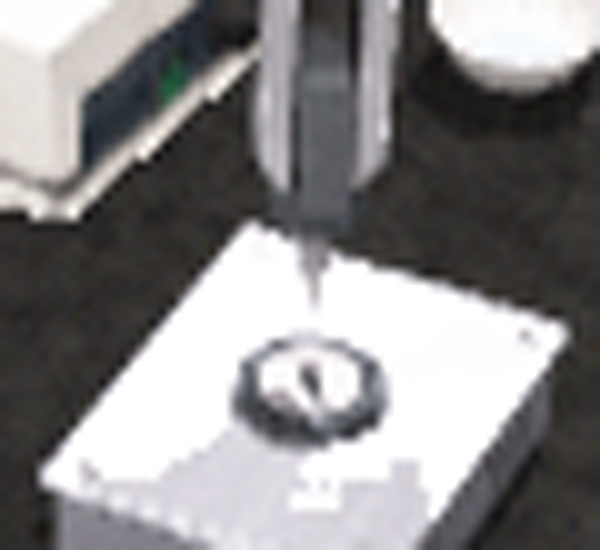

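The picture shows the cam disc flush, with the dark ring visible all round it at about (310,390). The slot is turned and the blade hangs free above it at (315,290). Now taking the key back.

```bash
python3 g.py .5167 -.0748 .142 123.5 .458 .253 .142 184; python3 -m jog '[0.05,0.02,0,-0.05, 0.15,0.06,0,-0.12, 0.3,0.1,0,-0.2, 0.5,0.18,0,-0.28, 0.7,0.25,0,-0.36, 0.85,0.3,0,-0.44, 0.95,0.33,0,-0.52, 1,0.35,0,-0.6, 1,0.35,0,-0.65, 1,0.35,0,-0.672]'
```

```text
[ 2.0383  0.8798 -0.     -0.6722]
clock: 13.97
tool_pos: [0.4753, 0.0806, 0.1388]
eef_rot: [-180.0, -0.0, -175.8]
wrist_force: [-0.9, 0.9, -1.5]
grip_width: 0.0184
grasp_force: 40.0
```

```bash
python3 -m jog '[0,0,0,0, 0,0,0,0]'|sed -n 2,3p; python3 s.py
```

```text
tool_pos: [0.4756, 0.0798, 0.1388]
eef_rot: [-180.0, -0.0, -176.1]
tq [ 0.06  -0.001 -0.008] F [-0.3 -0.5 -0.8] z 0.1388 yaw -176.12 w 0.0178
```

```bash
python3 g.py .4755 .080 .138 184 .458 .253 .138 184
```

```text
[ 0.0359  1.1587 -0.     -0.    ]
```

```bash
python3 -m jog '[0.005,0.1,0,0, 0.01,0.3,0,0, 0.015,0.5,0,0, 0.02,0.7,0,0, 0.025,0.88,0,0, 0.03,0.97,0,0, 0.03,1,0,0]'|sed -n 2p; python3 -m jog '[0.003,0.08,0,0, 0.006,0.14,0,0, 0.006,0.158,0,0, 0.006,0.158,0,0, 0.006,0.158,0,0]'; python3 s.py
python3 - <<'E'
from h import *
f=vision.grab_frame("scene");cv2.imwrite("pics/z6.png",crop(f,210,195,60,70,8))
print((proj("scene",[[.458,.2528,.045],[.458,.2528,.087],[.458,.2528,.125]])-[210,195]+.5)*8)
E
```

```text
tool_pos: [0.4605, 0.231, 0.1388]
clock: 15.13
tool_pos: [0.4585, 0.2523, 0.1388]
eef_rot: [-180.0, -0.0, -176.1]
wrist_force: [1.1, -0.2, -1.1]
grip_width: 0.0177
grasp_force: 40.0
tq [ 0.079  0.022 -0.033] F [ 1.1 -0.2 -1.1] z 0.1388 yaw -176.10 w 0.0177
[[276.4989432  492.64470378]
 [275.84483081 412.20372009]
 [275.23125389 336.50570153]]
```

View pics/z6.png

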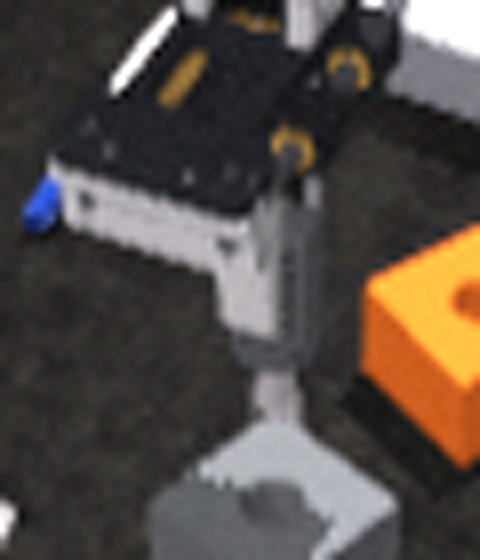

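The picture shows the key over the stand's hole: the shank's column is about 277 and the hole's is about 273, roughly 1 mm apart. Lowering.

```bash
python3 -m jog '[0,0,0.05,0, 0,0,0.13,0, 0,0,0.22,0, 0,0,0.32,0, 0,0,0.4,0, 0,0,0.46,0, 0,0,0.49,0, 0,0,0.49,0]'|sed -n 2p; python3 s.py;python3 -m jog '[0,0,0.01,0, 0,0,0.02,0, 0,0,0.027,0, 0,0,0.027,0]'|sed -n 2p; python3 s.py
```

```text
tool_pos: [0.4573, 0.2522, 0.0637]
tq [ 0.025  0.007 -0.005] F [ 0.3 -0.6 -0.8] z 0.0637 yaw -176.08 w 0.0177
tool_pos: [0.4588, 0.2529, 0.0617]
tq [ 0.03   0.019 -0.064] F [ 0.2  0.1 -1.2] z 0.0617 yaw -176.07 w 0.0180
```

```bash
python3 -m jog '[0,0,0,0, 0,0,0,0]'|sed -n 2p; python3 s.py;python3 -m jog '[0,0,0.004,0, 0,0,0.008,0, 0,0,0.008,0]'|sed -n 2p; python3 s.py
```

```text
tool_pos: [0.4587, 0.2528, 0.0616]
tq [ 0.01  -0.017  0.026] F [-0.2  0.2 -0.3] z 0.0616 yaw -176.07 w 0.0176
tool_pos: [0.4584, 0.2527, 0.06]
tq [0.043 0.007 0.018] F [-0.2 -0.4 -1.5] z 0.0600 yaw -176.07 w 0.0179
```

```bash
python3 -m jog '[0,0,0.004,0, 0,0,0.004,0, 0,0,0.004,0]'|sed -n 2p; python3 s.py;python3 -m jog '[0,0,0.004,0, 0,0,0.004,0, 0,0,0.004,0]'|sed -n 2p; python3 s.py
```

```text
tool_pos: [0.4584, 0.2527, 0.0599]
tq [-0.121  0.386 -0.037] F [-2.7 -1.1  3.9] z 0.0599 yaw -176.07 w 0.0181
tool_pos: [0.4585, 0.2527, 0.0599]
tq [-0.234  0.666  0.016] F [-3.  -1.8  8.3] z 0.0599 yaw -176.06 w 0.0176
```

```bash
python3 -m jog '[0,0,-0.005,0, 0,0,-0.005,0, 0,0,-0.005,0]' - 5|sed -n 2p; python3 s.py; python3 -m jog '[0,0,0,0, 0,0,0,0, 0,0,0,0, 0,0,0,0, 0,0,0,0]' -0.2; python3 -m jog '[0,0,-0.05,0, 0,0,-0.15,0, 0,0,-0.3,0, 0,0,-0.5,0, 0,0,-0.7,0, 0,0,-0.85,0, 0,0,-0.95,0, 0,0,-1,0, 0,0,-1,0]'
```

```text
tool_pos: [0.4588, 0.2529, 0.0599]
tq [ 0.032  0.163 -0.024] F [-1.6 -0.4  3.9] z 0.0599 yaw -176.07 w 0.0181
clock: 17.77
tool_pos: [0.4583, 0.2527, 0.0594]
eef_rot: [-180.0, -0.0, -176.1]
wrist_force: [-0.0, 0.5, -0.5]
grip_width: 0.0377
grasp_force: 0.0
clock: 18.52
tool_pos: [0.4598, 0.2532, 0.2123]
eef_rot: [179.9, 0.3, -176.1]
wrist_force: [-0.3, 0.0, 0.0]
grip_width: 0.0373
grasp_force: 0.0
```

Backing away, to clear the view and check everything.

```bash
python3 -m jog '[0.1,0.1,0,0, 0.25,0.3,0,0, 0.4,0.5,0,0, 0.5,0.75,0,0, 0.6,0.9,0,0, 0.65,1,0,0, 0.65,1,0,0, 0.65,1,0,0]'|sed -n 2p
python3 - <<'E'
from h import *
f=vision.grab_frame("top")
H=np.zeros((600,800,3),np.uint8)
H[:360,:400]=crop(f,140,200,50,45,8);H[360:600,:368]=crop(f,258,185,46,30,8)
s=vision.grab_frame("scene")
H[:320,400:800]=crop(s,220,225,50,40,8);H[320:600,400:800]=crop(s,255,170,50,35,8)
cv2.imwrite("pics/z7.png",H)
g=f.astype(float).mean(2)
for z in(.058,):
  c=np.array([281.3,199.8]);yy,xx=np.mgrid[190:211,272:292]
  sub=g[190:211,272:292];w=(np.clip(190-sub,0,None)*(np.hypot(xx-c[0],yy-c[1])<5.2)).ravel()
  P=ray("top",np.c_[xx.ravel(),yy.ravel()],z)[:,:2];e,v=np.linalg.eigh(np.cov(P.T,aweights=w));print(w@P/w.sum(),np.sqrt(e*12),np.degrees(np.arctan(v[1,1]/v[0,1])))
E
```

```text
tool_pos: [0.3497, 0.3954, 0.208]
[ 0.51596973 -0.07555067] [0.00452618 0.01971658] -53.315449667800394
```

View pics/z7.png

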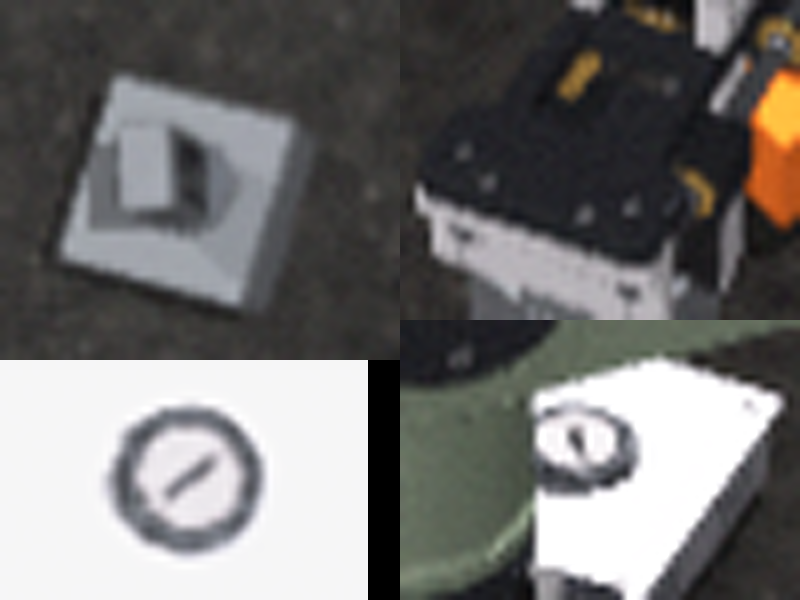

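The final view shows the key upright in its stand, with the handle top at (145,165). The cam is flush with its slot at about 53° (190,478), and nothing is touching the robot.

```bash
python3 -c "
from cell import bot
print(bot.job_done())"
```

```text
the job is handed in; nothing more can be done
None
```

I turned the cam about 53° clockwise, where it dropped into its seat and looks flush in both cameras. The measured drop was about 3.6 mm against a nominal 4, with a firm stop under about 10 N. The key is back upright in its stand, nothing else was touched, and I handed the job in at about 19 s, with no verdict returned.

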